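# Check a moulded disc under the loupe

### The job

The short vial standing open in the rack has been looked at: press its cap fully shut. Then flick open the cap of the tall vial, all the way back, pick up the loupe by its handle and hold it level over the disc in the tall vial, lens centred on the disc and at the height that the height gauge's pointer marks as the focus. Finish while still holding the loupe steady there, touching nothing with it; the other short vial stays shut, the pointer stays where it is set, and the things lying about are left alone.

Things in the scene. Friction and masses are not known exactly. Their poses are not given: they have to be found in the camera images.
- rack: Grey rack, 72 x 210 x 34 mm (x, y, z), fixed, with three wells in a row along its y, 64 mm apart. Origin: centre of its underside; x points away from the robot, z up.
- vial_open: A clear round vial held firmly in a well of the rack, 30 mm across (34 at the rim); its rim stands 52 mm above the bench, its shut cap's top 59 mm. Origin: centre of its underside, 6 mm above the bench. Axes as the rack's. Which of the three wells it stands in changes. This is the short vial whose cap stands open at the start.
- vial_tall: A clear round vial held firmly in a well of the rack, 30 mm across (34 at the rim); its rim stands 70 mm above the bench, its shut cap's top 77 mm. Origin: centre of its underside, 6 mm above the bench. Axes as the rack's. Which of the three wells it stands in changes. This is the tall vial, shut at the start.
- vial_spare: A clear round vial held firmly in a well of the rack, 30 mm across (34 at the rim); its rim stands 52 mm above the bench, its shut cap's top 59 mm. Origin: centre of its underside, 6 mm above the bench. Axes as the rack's. Which of the three wells it stands in changes. This is the other short vial, shut; it stays shut.
- vial_open_cap (a joint): Cap of the short vial that stands open. Round white lid 35 mm across, 7 mm thick, with a flat thumb tab 12 mm wide, 5 mm thick, standing 17 mm out towards the rack's -x. Value in rad: 0 shut, 2.3 fully open, leaning back beyond upright. Hinge line: along the rack's y, 18 mm behind the vial's axis (+x), level with the rim.
- vial_tall_cap (a joint): Cap of the tall vial. Built like that of vial_open, same values. The hinges of all three are stiff: a cap stays at whatever angle it is left (about 0.5 N at the tab moves it).
- vial_spare_cap (a joint): Cap of the other short vial. Built like that of vial_open.
- vial_open_tab (a point): Middle of the part of the thumb tab that can be pinched between two fingers (across its 12 mm width, along the rack's y); 46 mm from the hinge line, 3.5 mm above the rim plane when shut. Turns with the cap; its z axis is the cap's upward side, its y the hinge line.
- vial_tall_tab (a point): The same point on the tall vial's cap.
- vial_tall_disc (a point): Centre of the top of the grey moulded disc (24 mm across) in the tall vial, 7.5 mm below its rim.
- gauge: Height gauge, fixed: dark steel base 56 x 48 mm and 14 mm high, an upright graduated steel rule to 148 mm above the bench, with a slide clamped on it. Origin: centre of its underside; upright.
- pointer_tip (a point): Tip of the thin pointer that stands out 36 mm along the gauge's +y from the slide; 110 to 135 mm above the bench. Its height is the focus: the middle plane of the lens belongs at this height. Its z is upward.
- loupe: Hand loupe lying flat, 0.08 kg: an aluminium ring 48 mm across and 14 mm high round a lens, with a straight handle 14 mm wide and 14 mm high towards -x of the loupe, from 32 to 110 mm from the lens centre. Origin: under the lens centre, on the underside; z up.
- loupe_lens (a point): Centre of the lens, in its middle plane, 7 mm above the underside. z is the lens's axis.
- loupe_grip (a point): Middle of the handle, 68 mm from the lens centre (at -x), 7 mm above the underside; pinch it across the loupe's y.
- petri: A round clear petri dish with two pucks, 64x64x15 mm, loose; a bystander to be left alone. Origin: centre of its underside.
- tweezers: Steel tweezers lying flat, 15x122x9 mm, loose; a bystander to be left alone. Origin: centre of its underside.
- brown_bottle: A small brown bottle with a white screw cap, 27x27x57 mm, loose; a bystander to be left alone. Origin: centre of its underside.
- plate_tool: An upright stainless measuring plate with a hub, 40x40x94 mm, loose; a bystander to be left alone. Origin: centre of its underside.
- weigh_boat: A small square white weigh boat, 50x50x12 mm, loose; a bystander to be left alone. Origin: centre of its underside.
Mind the look-alikes: they are no part of the job. What is shaped like the loupe but brown is not meant.

How it is judged:
On the way, in this order (a step that is already met when the one before it is completed fails the run):
1. the open short vial is pressed shut (value of joint each of vial_open_cap, vial_tall_cap below 0.1 rad), for 0.2 s.
2. the tall vial's cap is flicked fully open (value of joint vial_tall_cap above 1.9 rad), for 0.2 s.
At the end, for the whole second after the job is handed in: Both short vials shut (within 0.1 rad), tall vial open (over 1.9 rad); the gripper holds the loupe still, clear of rack, vials and gauge, level within 8 degrees, lens centre within 10 mm sideways of the disc centre and 7 mm of the pointer tip height; pointer not shifted by 5 mm (value of joint each of vial_open_cap, vial_spare_cap below 0.1 rad and value of joint vial_tall_cap above 1.9 rad and horizontal distance between loupe_lens and vial_tall_disc below 0.01 m and z of loupe_lens in the frame of pointer_tip between -0.007 and 0.007 m and angle between loupe_lens's own z axis and vertical below 0.14 rad and contact force between the fingers and loupe above 1 N and contact force between loupe and rack below 0.1 N and contact force between loupe and vial_open below 0.1 N and contact force between loupe and vial_tall below 0.1 N and contact force between loupe and vial_spare below 0.1 N and contact force between loupe and gauge below 0.1 N and linear speed of loupe below 0.02 m/s and angular speed of loupe below 0.2 rad/s and distance of pointer_tip from where it was at the start of the episode below 0.005 m); the arm keeps its last pose, push and grip.
It fails at once if the other short vial is opened (value of joint vial_spare_cap above 0.5 rad).
It fails at once if a bystander is disturbed (distance of any of petri, tweezers, brown_bottle, plate_tool, weigh_boat from where it was at the start of the episode above 0.03 m).
It also fails if it takes over 69 s, if anything falls off the work surface, if the arm or the gripper's body presses on something with over 40 N, if the wrist force passes 120 N, or if a joint passes its speed limit or range.

### The arm

A 7-joint arm with a two-finger parallel gripper is mounted at the origin on a cart in front of the work surface, level with it; the furniture and walls round the work are solid. World frame = base frame: x ahead of the robot, y to its left, z up, the work surface at z = 0. Lengths are in m, angles in rad, forces in N, time in s.
With the tool pointing down it reaches from about 0.4 to 0.85 m from the base axis. Payload 10.4 kg.
Tool frame: the origin (TCP) lies on the centre line of the jaws, within the pads' length; the fingertips stand 11 mm ahead of it and the grasp point (between the pads) lies 8 mm behind it; z points along the fingers, y is the line along which they close (so a half turn about z gives the same grasp; the last joint's range is limited). The gripper opens to 87 mm and grips with 3 to 60 N. Pads are 19 mm wide; open, the fingers measure 117 mm over their backs; the gripper's body (75 mm by 190 mm) begins 51 mm behind the grasp point.
Start: joints at [1.091, 0.332, -0.065, 1.46, 0.022, 1.35, -0.088], TCP at [0.276, -0.561, 0.234] pointing down, gripper open.
Joint ranges: [-2.6, 2.6], [-0.5, 2.12], [-1.47, 1.34], [0.16, 2.42], [-1.27, 4.41], [0.06, 2.06], [-2.6, 2.6]. Speed limits (rad/s): [2.22, 2.22, 2.79, 2.79, 3.14, 3.14, 3.14].

### API

Orientations are given as a unit quaternion [x, y, z, w].
In Python, from bench import r gives the robot as it stands.
- The arm moves only by the shell command python3 -m pendant 'ROWS' [OPENING] [FORCE]. ROWS is JSON, a list of rows, each a list of 4 numbers: the shift along the tool's x, y, z in m, then the turn about the tool's z in rad. A call has 1 to 8 rows; each row shifts and turns the commanded pose from where the row before left it, along the tool's axes as they then stand; what a row does not reach is not made up. A row lasts 1/12 s, in which the tool goes at most 41.7 mm and 7.16 degrees, less where a joint would pass 70% of its speed; a pose out of reach is approached as far as the arm can. A call with a gripper value outside its range is refused whole. OPENING is the opening, from 0 (shut) to 1 (fully open), set as the call begins (- or left out, the last holds). The fingers move at their own pace and stop on an object; FORCE is the grip in N (left out, the last holds). Time passes only in rows, so rows that do not move let the fingers close. It gives the time, the measured TCP pose, the force, the opening and the grip force at its end, in the units of the state.
- r.read_state(): the state, without advancing time (a new reading comes with each control period).
- r.camera(name): name is "side" or "top"; returns a dict with "img" (384x512x3 uint8, red, green, blue), "camera_matrix" (3x3 intrinsics, pixels), "xyz" and "attitude" of the camera in the world. Camera axes: x right, y down, z forward; pixel columns grow to the right and rows downward; lengths in m; the calibration is good to about 2 mm. A picture is of the moment at which its call begins. There is no depth.
- r.close_job(): hands the job in; it is judged then, once.
Trained networks look in the newest picture that a camera, given by its name, has taken for a name from the list of things; names that differ only in an ending like _2 or _b are one class to them, and where a whole thing is asked for, a point or a joint stands for the part that bears it (a point fixed in the world has none). Each returns a list of dicts, best first, with "score" (0 to 1); they miss things now and then, are a little off and sometimes report something else, mostly with a low value. They report only what shows in the picture. A call takes as long as a camera call. They do not tell look-alikes from the thing itself.
- r.outline_of(thing, camera): "mask" (384x512 bool, what is visible of it) and "bbox" ([centre column, centre row, width, height] in pixels, round what is visible of it).
The state is a dict: "time": time; "joint_positions": joint angles; "joint_vel": joint speeds; "joint_torque": joint torques, N m; "ee_pos": TCP position; "eef_rot": TCP orientation; "ft_force": force on the tool from outside, world axes, zero at the start; "torque": the same for the moment, N m; "width": finger opening in m; "grip_force": force on a finger pad.
Only numpy, scipy, OpenCV 4.12 (cv2) and the standard library are available. Lean on these libraries where they do the work, as an engineer would, in place of code of your own. Each camera call takes 0.05 s, during which the arm holds its last target. There are 200 camera calls.

## Working session

There is one attempt and no reset: what is moved stays moved. The work goes in short steps, Python scripts to look and compute and a shell command to move; the robot and the scene stay as the last step left them, time stands still between calls to the robot, and variables do not carry over. Pictures are saved under pics/ and viewed, at most 10 in all, crops included, and the job is handed in when it is done.

```bash
mkdir -p pics; ls
python3 - <<'E'
from bench import r
import cv2,numpy as np
s=r.read_state();print(s)
for c in("side","top"):
    d=r.camera(c);cv2.imwrite(f"pics/{c}0.png",cv2.resize(d["img"][...,::-1],(768,576),interpolation=cv2.INTER_CUBIC))
    print(c,d["camera_matrix"],d["xyz"],d["attitude"])
    for t in["rack","vial_open","vial_tall","vial_spare","vial_open_cap","vial_tall_cap","vial_open_tab","vial_tall_tab","vial_tall_disc","gauge","pointer_tip","loupe","loupe_lens","petri","tweezers","brown_bottle","plate_tool","weigh_boat"]:
        try:print(t,[(round(o["score"],2),np.round(o["bbox"]).tolist()) for o in r.outline_of(t,c)][:4])
        except Exception as e:print(t,e)
E
```

```text
pics
{'time': 0.0, 'joint_positions': array([ 1.09143681,  0.33286936, -0.06469315,  1.4609429 ,  0.0216027 ,
        1.34990017, -0.08848651]), 'joint_vel': array([ 0.00153902, -0.00041179,  0.0003023 , -0.00039274,  0.00077605,
       -0.00101807,  0.00081509]), 'joint_torque': array([-5.43063124e-04, -6.23248959e+01,  2.41910212e-02, -3.89900422e+01,
       -6.14123256e-02,  3.98118398e-02,  1.94683944e-04]), 'ee_pos': array([ 0.27547738, -0.56059856,  0.23275473]), 'eef_rot': array([ 9.74031007e-01,  2.26413536e-01, -1.95711279e-04, -6.84688923e-04]), 'ft_force': array([ 0.53332754,  0.1152493 , -0.09724974]), 'torque': array([-0.01375303,  0.03723349, -0.02261505]), 'grip_force': 0.0, 'width': 0.08676804848789768}
side [[371.68587974   0.         257.77204252]
 [  0.         371.68587974 189.12516277]
 [  0.           0.           1.        ]] [ 0.34028685 -0.20141272  0.95078367] [ 0.93409499 -0.25832843  0.0690418  -0.23657177]
rack [(0.91, [277.0, 219.0, 68.0, 68.0])]
vial_open [(0.51, [266.0, 190.0, 20.0, 28.0]), (0.16, [274.0, 211.0, 17.0, 19.0])]
vial_tall [(0.73, [274.0, 
[... 1581 characters left out ...]
, 214.0, 5.0, 6.0]), (0.42, [253.0, 184.0, 16.0, 17.0]), (0.23, [278.0, 199.0, 80.0, 35.0])]
loupe [(0.97, [138.0, 241.0, 17.0, 52.0]), (0.69, [212.0, 231.0, 40.0, 37.0])]
loupe_lens [(0.9, [135.0, 242.0, 17.0, 51.0]), (0.85, [214.0, 233.0, 34.0, 39.0])]
petri [(0.78, [329.0, 265.0, 26.0, 25.0]), (0.32, [374.0, 215.0, 34.0, 23.0])]
tweezers [(0.72, [290.0, 150.0, 10.0, 8.0]), (0.61, [254.0, 270.0, 3.0, 4.0]), (0.36, [213.0, 232.0, 43.0, 33.0]), (0.29, [253.0, 184.0, 13.0, 16.0])]
brown_bottle [(0.48, [293.0, 151.0, 6.0, 8.0])]
plate_tool [(0.79, [338.0, 145.0, 21.0, 15.0]), (0.49, [214.0, 234.0, 37.0, 37.0])]
weigh_boat [(0.72, [367.0, 271.0, 25.0, 22.0]), (0.72, [282.0, 198.0, 16.0, 17.0])]
```

Run:
```python
import cv2
a=cv2.imread("pics/top0.png");b=cv2.imread("pics/side0.png")
# crops in original px: top cols100-420 rows 120-300 ; side cols 140-400,rows 110-350
cv2.imwrite("pics/topc.png",cv2.resize(a[int(110*1.5):int(310*1.5),int(110*1.5):int(410*1.5)],(780,520),interpolation=cv2.INTER_CUBIC))
cv2.imwrite("pics/sidec.png",cv2.resize(b[int(130*1.5):int(350*1.5),int(140*1.5):int(400*1.5)],(700,592),interpolation=cv2.INTER_CUBIC))
```

```text
(no output)
```

View pics/topc.png

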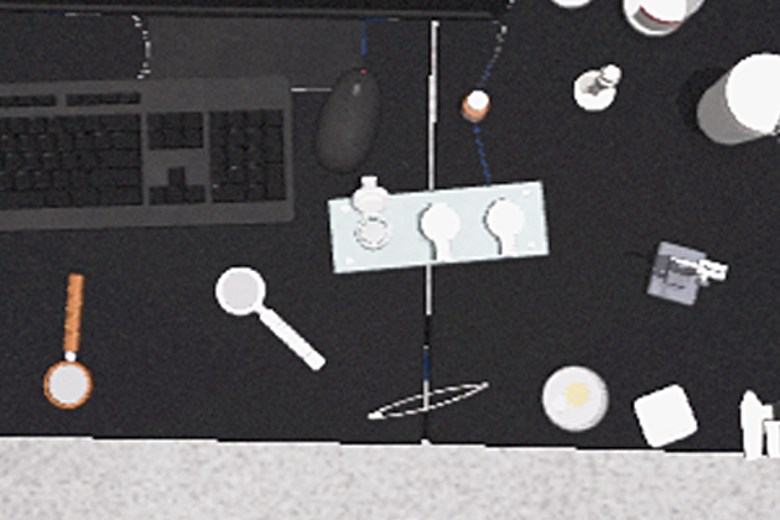

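View pics/sidec.png

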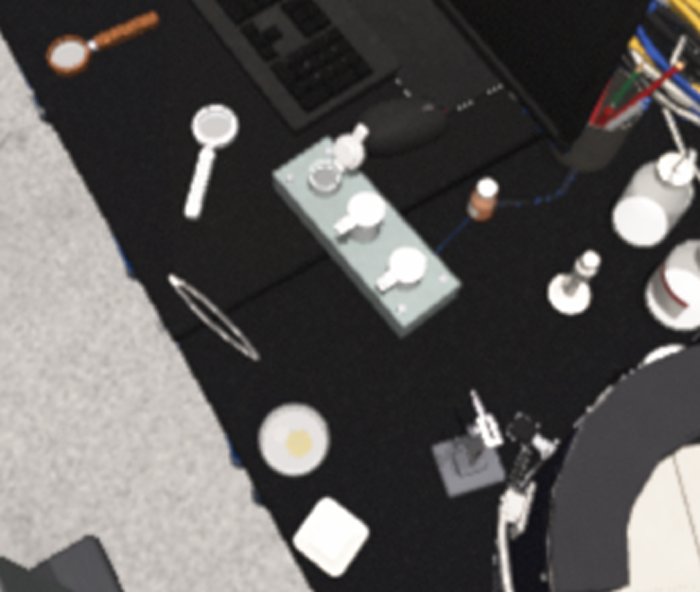

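Top crop (2.6×, offset 110,110): the open vial is the left well at (372,232) with its cap leaning up at (370,195). The tall vial looks like the middle one (440,225), and the spare is on the right (505,220). The silver loupe has its lens at (240,290) and its handle end at (318,363); the brown look-alike is at (68,385). The gauge is at (677,272) with its pointer near (725,270). I'll zoom in for precision.

```bash
cat > h.py <<'E'
from bench import r
import cv2,numpy as np
from scipy.spatial.transform import Rotation as R
def cam(c):
    d=r.camera(c);return d
def ray(d,px):
    K=d["camera_matrix"];v=np.linalg.inv(K)@[px[0],px[1],1];v=R.from_quat(d["attitude"]).apply(v)
    return np.array(d["xyz"]),v/np.linalg.norm(v)
def atz(d,px,z):
    o,v=ray(d,px);return o+v*(z-o[2])/v[2]
def tri(d1,p1,d2,p2):
    o1,a=ray(d1,p1);o2,b=ray(d2,p2)
    t=np.linalg.lstsq(np.c_[a,-b],o2-o1,rcond=None)[0]
    q1,q2=o1+a*t[0],o2+b*t[1];return (q1+q2)/2,np.linalg.norm(q1-q2)
def proj(d,p):
    q=R.from_quat(d["attitude"]).inv().apply(np.array(p)-d["xyz"]);q=d["camera_matrix"]@q;return q[:2]/q[2]
E
python3 - <<'E'
from h import *
T=cam("top");S=cam("side")
import pickle;pickle.dump((T,S),open("cams.pkl","wb"))
def crop(d,c0,r0,w,h,k):return cv2.resize(d["img"][r0:r0+h,c0:c0+w,::-1],(w*k,h*k),interpolation=cv2.INTER_CUBIC)
a=crop(T,230,170,100,50,8);b=crop(S,235,170,80,90,6)
cv2.imwrite("pics/z1.png",a)
c=crop(T,345,185,50,50,6);e=crop(S,295,265,45,50,6)
p=np.zeros((540,770,3),np.uint8);p[:,:480]=b;p[:300-60,480:][:, :270]=c[:240,:270];p[240:540,480:750]=e[:,:270]
cv2.imwrite("pics/z2.png",p)
# white blobs / networks
for z in[0.034,0.052,0.07]:
  print(z,[np.round(atz(T,x,z),3).tolist() for x in[(253,199),(279,196.5),(304,194.6)]])
def c2(m):ys,xs=np.nonzero(m);return xs.mean(),ys.mean()
r.camera("top")
for n in ["vial_tall_disc","loupe"]:
    for o in r.outline_of(n,"top")[:2]:print(n,o["score"],c2(o["mask"]))
E
```

```text
0.034 [[0.596, 0.197, 0.034], [0.605, 0.13, 0.034], [0.612, 0.066, 0.034]]
0.052 [[0.595, 0.196, 0.052], [0.604, 0.131, 0.052], [0.61, 0.068, 0.052]]
0.07 [[0.594, 0.196, 0.07], [0.602, 0.132, 0.07], [0.609, 0.07, 0.07]]
vial_tall_disc 0.77 (np.float64(278.75384615384615), np.float64(197.42564102564103))
loupe 0.76 (np.float64(209.1824034334764), np.float64(228.09442060085837))
loupe 0.64 (np.float64(278.6611111111111), np.float64(196.9611111111111))
```

View pics/z1.png

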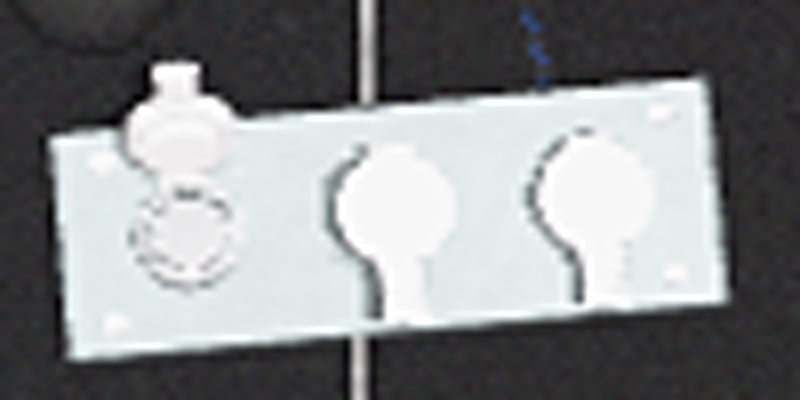

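View pics/z2.png

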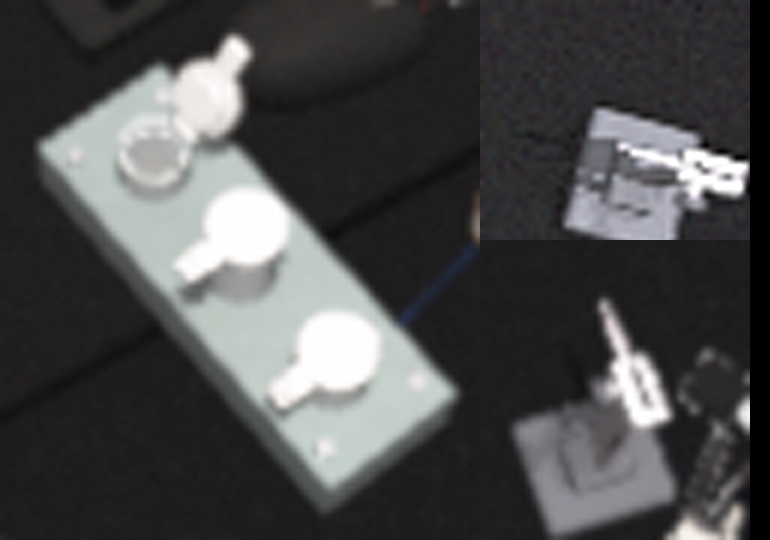

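Run:
```python
from h import *;import pickle
T,S=pickle.load(open("cams.pkl","rb"))
t=lambda u,v,k=8,o=(230,170):((u+.5)/k-.5+o[0],(v+.5)/k-.5+o[1])
s=lambda u,v,k=6,o=(235,170):t(u,v,k,o)
P={"c_farL":(t(50,137),s(160,68)),"c_nearL":(t(68,360),s(40,148)),"c_farR":(t(707,78),s(458,390)),"c_nearR":(t(730,300),s(328,487)),
"tallcap":(t(397,207),s(247,228)),"sparecap":(t(596,190),s(340,350)),"openrim":(t(187,233),s(153,152)),"opentip":(t(176,68),s(238,42)),"opencap":(t(180,133),s(210,98)),
"talltip":(t(402,320),s(180,272)),"sparetip":(t(603,300),s(275,402)),
"pointer":(t(140,147,6,(345,185)),s(123,60,6,(295,265))),"slide":(t(235,175,6,(345,185)),s(160,148,6,(295,265))),
"lens":(t(240,290,2.6,(110,110)),s(215,127,2.692,(140,130))),"hend":(t(319,364,2.6,(110,110)),s(192,213,2.692,(140,130)))}
for k,(a,b) in P.items():
    p,e=tri(T,a,S,b);print(k,np.round(p*1e3,1),"gap",round(e*1e3,1))
c=[atz(T,P[k][0],.034) for k in["c_farL","c_nearL","c_farR","c_nearR"]]
print(np.round(c,4),"centre",np.mean(c,0)); c2=[atz(S,P[k][1],.034) for k in["c_farL","c_nearL","c_farR","c_nearR"]]
print(np.round(c2,4),"centre",np.mean(c2,0))
for k in["lens","hend"]:print(k,atz(T,P[k][0],.013),atz(S,P[k][1],.013))
# tool axes
q=r.read_state()["eef_rot"];print(R.from_quat(q).as_matrix().round(3))
```

```text
c_farL [626.5 242.1  29.7] gap 1.2
c_nearL [555.4 233.6  31. ] gap 0.3
c_farR [651.2  32.3  39.5] gap 1.2
c_nearR [579.3  24.   39.2] gap 3.6
tallcap [603.7 132.3  74.6] gap 1.9
sparecap [612.4  69.   56.8] gap 1.9
openrim [595.4 197.   47.9] gap 1.8
opentip [641.7 201.6 100.1] gap 2.2
opencap [626.1 199.7  66.2] gap 0.2
talltip [568.6 129.9  72.7] gap 2.7
sparetip [577.8  65.4  49.1] gap 2.9
pointer [574.2 -74.  128.3] gap 1.6
slide [ 564.2 -108.8  137.7] gap 1.2
lens [535.5 328.2   5.8] gap 1.0
hend [464.6 245.9  11.9] gap 0.5
[[0.6266 0.2416 0.034 ]
 [0.5554 0.2334 0.034 ]
 [0.6523 0.0312 0.034 ]
 [0.5811 0.0224 0.034 ]] centre [0.60386892 0.13215289 0.034     ]
[[0.6246 0.2403 0.034 ]
 [0.5545 0.2322 0.034 ]
 [0.6525 0.034  0.034 ]
 [0.579  0.0261 0.034 ]] centre [0.60264114 0.13314111 0.034     ]
lens [0.53581993 0.32716874 0.013     ] [0.5335297  0.32442712 0.013     ]
hend [0.46484131 0.24578502 0.013     ] [0.46421947 0.24552162 0.013     ]
[[ 0.897  0.441  0.   ]
 [ 0.441 -0.897 -0.   ]
 [ 0.     0.    -1.   ]]
```

z1 and z2 give the rack corners and cap centres. The middle vial is the tall one (cap near z 75 mm), the left cap leans back, and the pointer tip is near z 128 mm. Next I'll check how close the monitor behind the rack is.

View pics/top0.png

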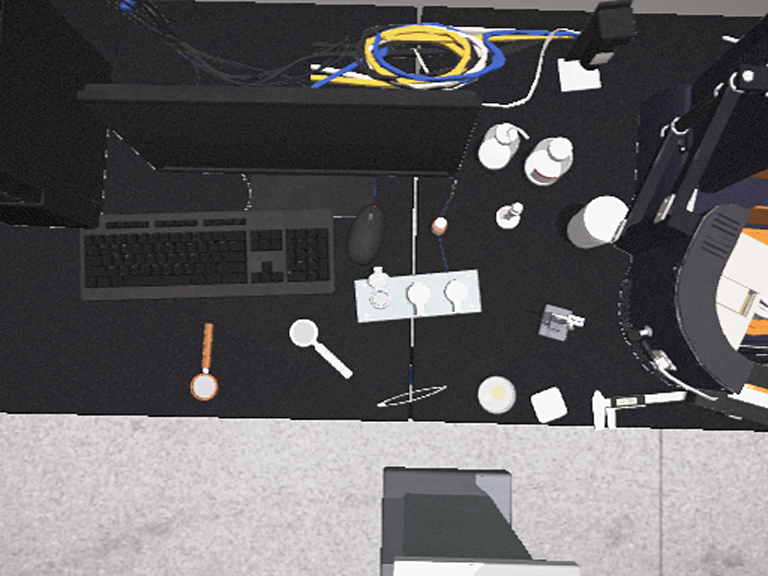

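View pics/side0.png

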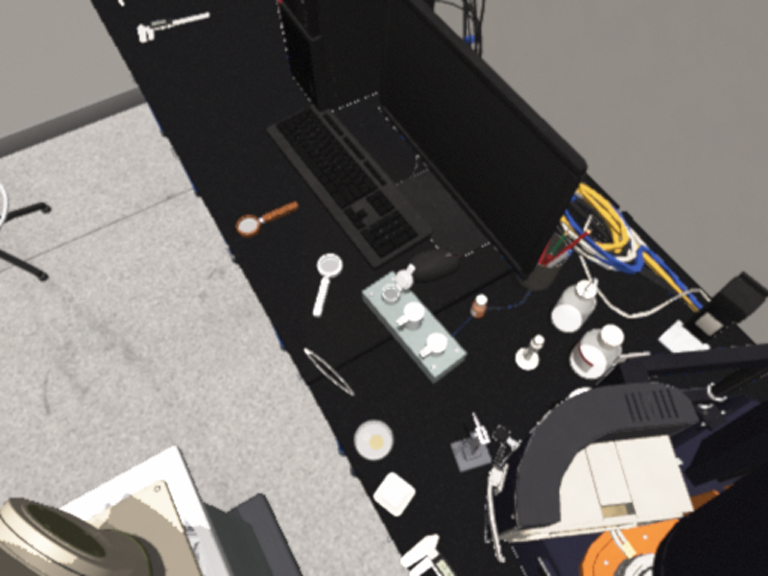

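The monitor's front face is at about x = 0.72–0.75, so I'll keep the TCP at or below x ≈ 0.67. That means pinching the tab and swinging the cap round instead of pushing it from behind. First I move clear of the device on the right.

```bash
python3 -m pendant '[[0.021,-0.031,-0.008,0],[0.021,-0.031,-0.008,0],[0.021,-0.031,-0.008,0],[0.021,-0.031,-0.008,0],[0.021,-0.031,-0.008,0],[0.021,-0.031,-0.008,0],[0.021,-0.031,-0.008,0]]' 0.4 5; python3 -m pendant '[[0,0,0,0.112],[0,0,0,0.112],[0,0,0,0.112],[0,0,0,0]]'
cat > st.py <<'E'
import sys
from h import *
s=r.read_state();M=R.from_quat(s["eef_rot"]).as_matrix()
print("t",round(s["time"],2),"tcp",s["ee_pos"].round(4),"x",M[:,0].round(3),"z",M[:,2].round(3),"F",s["ft_force"].round(1),"w",round(s["width"],4),"g",round(s["grip_force"],1))
if len(sys.argv)>3: print("tool shift",(M.T@(np.array(sys.argv[1:4],float)-s["ee_pos"])).round(4))
E
python3 st.py 0.60 0.18 0.22
```

```text
time: 2.73
ee_pos: [0.3118, -0.2995, 0.29]
eef_rot: [0.974, 0.226, 0.0, 0.0]
ft_force: [1.6, 0.2, 1.2]
width: 0.0484
grip_force: 0.0
time: 3.07
ee_pos: [0.3119, -0.3012, 0.2899]
eef_rot: [0.998, 0.058, 0.0, 0.0]
ft_force: [0.2, -0.8, 0.8]
width: 0.0356
grip_force: 0.0
t 3.07 tcp [ 0.3119 -0.3012  0.2899] x [0.993 0.115 0.   ] z [ 0.    -0.001 -1.   ] F [ 0.2 -0.8  0.8] w 0.0356 g 0.0
tool shift [ 0.3417 -0.4448  0.0696]
```

```bash
python3 -m pendant '[[0.0214,-0.0278,0.002,0],[0.0214,-0.0278,0.002,0],[0.0214,-0.0278,0.002,0],[0.0214,-0.0278,0.002,0],[0.0214,-0.0278,0.002,0],[0.0214,-0.0278,0.002,0],[0.0214,-0.0278,0.002,0],[0.0214,-0.0278,0.002,0]]' >/dev/null; python3 -m pendant '[[0.0214,-0.0278,0.002,0],[0.0214,-0.0278,0.002,0],[0.0214,-0.0278,0.002,0],[0.0214,-0.0278,0.002,0],[0.0214,-0.0278,0.002,0],[0.0214,-0.0278,0.002,0],[0.0214,-0.0278,0.002,0],[0.0214,-0.0278,0.002,0]]'; python3 st.py 0.639 0.2014 0.096
```

```text
time: 4.4
ee_pos: [0.5991, 0.1826, 0.257]
eef_rot: [0.998, 0.062, -0.0, 0.0]
ft_force: [0.9, -0.5, 0.8]
width: 0.0351
grip_force: 0.0
t 4.4 tcp [0.5991 0.1826 0.257 ] x [ 0.992  0.124 -0.   ] z [-0. -0. -1.] F [ 0.9 -0.5  0.8] w 0.0351 g 0.0
tool shift [ 0.0419 -0.0138  0.161 ]
```

```bash
python3 -m pendant '[[0.021,-0.007,0.03,0],[0.021,-0.007,0.03,0],[0,0,0.03,0],[0,0,0.03,0],[0,0,0.021,0],[0,0,0.02,0],[0,0,0,0]]'
python3 - <<'E'
from h import *
exec(open("st.py").read())
d=r.camera("top");e=r.camera("side")
f=lambda d,c0,r0:cv2.resize(d["img"][r0:r0+90,c0:c0+66,::-1],(396,540),interpolation=cv2.INTER_CUBIC)
cv2.imwrite("pics/g1.png",np.hstack([f(d,225,150),f(e,235,150)]))
E
```

```text
time: 4.98
ee_pos: [0.6361, 0.1991, 0.0916]
eef_rot: [0.998, 0.062, -0.003, 0.001]
ft_force: [-1.0, -0.5, 0.1]
width: 0.0344
grip_force: 0.0
t 4.98 tcp [0.6361 0.1991 0.0916] x [ 0.992  0.124 -0.007] z [-0.007 -0.002 -1.   ] F [-1.  -0.5  0.1] w 0.0344 g 0.0
```

View pics/g1.png

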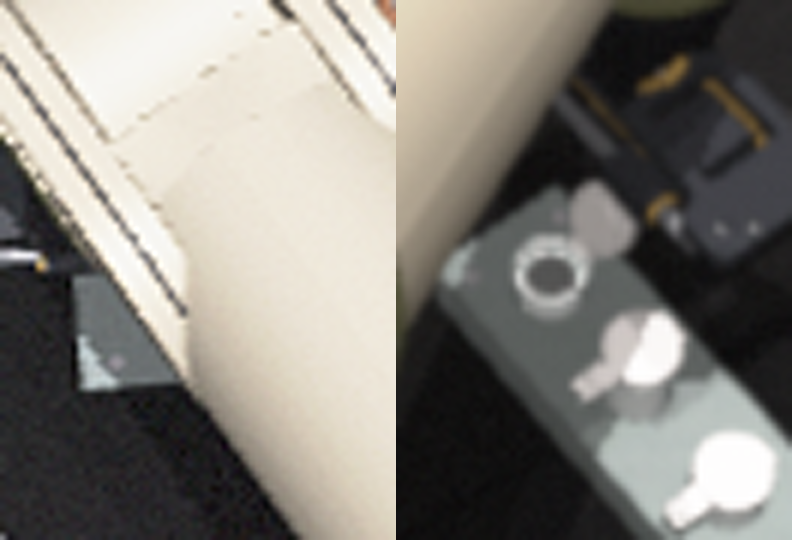

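The side view shows the fingers straddling the tab of the open cap, near (650,210). I'll close on it.

```bash
python3 -m pendant '[[0,0,0,0],[0,0,0,0],[0,0,0,0],[0,0,0,0],[0,0,0,0],[0,0,0,0]]' 0 8; python3 st.py
```

```text
time: 5.58
ee_pos: [0.6386, 0.2016, 0.0975]
eef_rot: [0.998, 0.061, 0.001, -0.001]
ft_force: [0.2, 4.4, 2.1]
width: 0.012
grip_force: 8.0
t 5.58 tcp [0.6386 0.2016 0.0975] x [0.993 0.121 0.002] z [ 0.002  0.002 -1.   ] F [0.2 4.4 2.1] w 0.012 g 8.0
```

```bash
python3 -m pendant '[[-0.0123,0,-0.0061,0],[-0.0137,0,-0.0021,0],[-0.0136,0,0.0019,0],[-0.0125,0,0.006,0],[-0.0101,0,0.0093,0],[-0.0069,0,0.012,0],[-0.0031,0,0.0134,0],[0,0,0.001,0]]'; python3 -m pendant '[[0,0,0,0],[0,0,0,0]]'; python3 st.py
```

```text
time: 6.25
ee_pos: [0.5647, 0.1927, 0.0595]
eef_rot: [0.998, 0.061, -0.001, -0.0]
ft_force: [-4.6, 4.3, 0.8]
width: 0.0119
grip_force: 8.0
time: 6.42
ee_pos: [0.5649, 0.1928, 0.0607]
eef_rot: [0.998, 0.061, -0.001, -0.0]
ft_force: [-6.1, 4.0, 0.1]
width: 0.0117
grip_force: 8.0
t 6.42 tcp [0.5649 0.1928 0.0607] x [ 0.993  0.122 -0.003] z [-0.003  0.    -1.   ] F [-6.1  4.   0.1] w 0.0117 g 8.0
```

```bash
python3 -m pendant '[[0,0,0,0],[0,0,0,0],[0,0,0,0],[0,0,-0.015,0],[0,0,-0.015,0],[0.016,0,0,0],[0,0,0,0]]' 0.4 8; python3 -m pendant '[[0,0,0,0],[0,0,0,0],[0,0,0,0],[0,0,0,0],[0,0,0.006,0],[0,0,0.006,0]]' 0 8; python3 st.py
```

```text
time: 7.0
ee_pos: [0.5852, 0.1934, 0.0935]
eef_rot: [0.998, 0.06, 0.002, -0.0]
ft_force: [0.2, -0.9, 0.5]
width: 0.0344
grip_force: 0.0
time: 7.5
ee_pos: [0.5824, 0.1937, 0.0788]
eef_rot: [0.998, 0.06, 0.0, 0.0]
ft_force: [-0.5, 0.3, 0.4]
width: 0.0043
grip_force: 0.0
t 7.5 tcp [0.5824 0.1937 0.0788] x [0.993 0.121 0.   ] z [ 0. -0. -1.] F [-0.5  0.3  0.4] w 0.0043 g 0.0
```

```bash
python3 -m pendant '[[0,0,0.004,0],[0,0,0.003,0],[0,0,0.003,0],[0,0,0,0]]'; python3 st.py
```

```text
time: 7.83
ee_pos: [0.5821, 0.1937, 0.0702]
eef_rot: [0.998, 0.06, -0.0, 0.001]
ft_force: [-6.3, -2.7, 13.7]
width: 0.0006
grip_force: 6.4
t 7.83 tcp [0.5821 0.1937 0.0702] x [ 0.993  0.121 -0.001] z [-0.001 -0.001 -1.   ] F [-6.3 -2.7 13.7] w 0.0006 g 6.4
```

```bash
python3 -m pendant '[[0,0,0,0],[0,0,0,0],[0,0,-0.03,0],[0,0,-0.03,0],[0,0,0,0],[0,0,0,0]]' 0.4; python3 st.py 0.5745 0.1291 0.079
python3 - <<'E'
from h import *
d=r.camera("side")
for n in("vial_tall_cap","vial_open_cap","vial_spare_cap"):
  print(n,[(round(o["score"],2),np.round(o["bbox"]).tolist()) for o in r.outline_of(n,"side")][:4])
E
```

```text
time: 8.33
ee_pos: [0.5834, 0.1942, 0.1307]
eef_rot: [0.998, 0.06, 0.002, -0.0]
ft_force: [0.0, 0.1, -1.0]
width: 0.0312
grip_force: 0.0
t 8.33 tcp [0.5834 0.1942 0.1307] x [0.993 0.12  0.003] z [ 0.003  0.001 -1.   ] F [ 0.   0.1 -1. ] w 0.0312 g 0.0
tool shift [-0.0168  0.0635  0.0516]
vial_tall_cap [(0.48, [274.0, 209.0, 17.0, 13.0])]
vial_open_cap [(0.52, [258.0, 198.0, 11.0, 10.0]), (0.24, [289.0, 231.0, 20.0, 14.0])]
vial_spare_cap [(0.67, [289.0, 229.0, 15.0, 14.0]), (0.21, [257.0, 197.0, 11.0, 9.0])]
```

```bash
python3 -m pendant '[[-0.008,0.032,0,0],[-0.0085,0.032,0,0],[0,0,0.025,0],[0,0,0.015,0],[0,0,0.011,0],[0,0,0,0],[0,0,0,0]]'; python3 -m pendant '[[0,0,0,0],[0,0,0,0],[0,0,0,0],[0,0,0,0],[0,0,0,0],[0,0,0,0]]' 0 8; python3 st.py
```

```text
time: 9.12
ee_pos: [0.5733, 0.1287, 0.0776]
eef_rot: [0.998, 0.061, -0.001, -0.0]
ft_force: [-0.3, 0.3, 0.6]
width: 0.0348
grip_force: 0.0
time: 9.62
ee_pos: [0.5739, 0.1294, 0.0787]
eef_rot: [0.998, 0.061, 0.0, -0.001]
ft_force: [-0.7, 4.8, 1.1]
width: 0.0114
grip_force: 8.0
t 9.62 tcp [0.5739 0.1294 0.0787] x [0.993 0.121 0.001] z [ 0.001  0.001 -1.   ] F [-0.7  4.8  1.1] w 0.0114 g 8.0
```

```bash
python3 -m pendant '[[0.0031,0,-0.0134,0],[0.0069,0,-0.012,0],[0.0101,0,-0.0093,0],[0.0125,0,-0.006,0],[0.0136,0,-0.0019,0],[0.0137,0,0.0021,0],[0.0123,0,0.0061,0],[0.0054,0,0.0043,0]]'; python3 -m pendant '[[0.002,0,0.002,0],[0,0,0,0],[0,0,0,0]]'; python3 st.py
```

```text
time: 10.28
ee_pos: [0.6524, 0.1389, 0.1087]
eef_rot: [0.998, 0.061, 0.001, -0.001]
ft_force: [0.6, 3.3, 4.0]
width: 0.0116
grip_force: 8.0
time: 10.53
ee_pos: [0.6535, 0.139, 0.1068]
eef_rot: [0.998, 0.061, 0.001, -0.001]
ft_force: [2.4, 5.0, 2.8]
width: 0.0118
grip_force: 8.0
t 10.53 tcp [0.6535 0.139  0.1068] x [0.993 0.121 0.002] z [ 0.002  0.002 -1.   ] F [2.4 5.  2.8] w 0.0118 g 8.0
```

```bash
python3 -m pendant '[[0,0,0,0],[0,0,0,0],[0,0,0,0],[0,0,-0.02,0],[0,0,-0.03,0],[0,0,-0.03,0],[0,0,-0.03,0],[0,0,0,0]]' 0.5; python3 st.py 0.49 0.276 0.12
python3 - <<'E'
from h import *;import pickle
T,S=pickle.load(open("cams.pkl","rb"))
for n,d,(c0,c1,r0,r1) in(("T",T,(188,240,205,258)),("S",S,(200,236,162,216))):
    g=cv2.cvtColor(d["img"],cv2.COLOR_RGB2GRAY);m=np.zeros_like(g);m[r0:r1,c0:c1]=g[r0:r1,c0:c1]>110
    k,l,st,ce=cv2.connectedComponentsWithStats(m);i=1+st[1:,4].argmax();ys,xs=np.nonzero(l==i)
    P=np.array([atz(d,(x,y),.013)[:2] for x,y in zip(xs,ys)]);
    h0=np.array([.65,.76]);c=P.mean(0);u=np.linalg.svd(P-c)[2][0];u*=np.sign(u@h0)
    for _ in range(3):
        t=(P-c)@u;A=P[t<t.min()+.07]   # handle part
        ca=A.mean(0);u=np.linalg.svd(A-ca)[2][0];u*=np.sign(u@h0);c=ca
    t=(P-ca)@u
    print(n,len(P),"dir",u,np.degrees(np.arctan2(u[1],u[0])),"ends",ca+u*t.min(),ca+u*t.max(),"len",np.ptp(t),"lens",ca+u*(t.max()-.024),"grip",ca+u*(t.min()+.042))
E
```

```text
time: 11.2
ee_pos: [0.6546, 0.1382, 0.2228]
eef_rot: [0.998, 0.06, 0.004, -0.0]
ft_force: [0.3, 0.7, 1.2]
width: 0.0431
grip_force: 0.0
t 11.2 tcp [0.6546 0.1382 0.2228] x [0.993 0.12  0.008] z [ 0.008  0.001 -1.   ] F [0.3 0.7 1.2] w 0.0431 g 0.0
tool shift [-0.1478 -0.1565  0.1017]
T 467 dir [0.65478862 0.75581205] 49.096375739582946 ends [0.46367044 0.24433915] [0.55159019 0.34582351] len 0.134271947900657 lens [0.53587526 0.32768402] grip [0.49117157 0.27608325]
S 378 dir [0.65657016 0.75426495] 48.96118445328976 ends [0.46064243 0.2425855 ] [0.55105021 0.34644558] len 0.13769707183644408 lens [0.53529253 0.32834322] grip [0.48821837 0.27426463]
```

```bash
python3 -m pendant '[[-0.0185,-0.0196,0,0],[-0.0185,-0.0196,0,0],[-0.0185,-0.0196,0,0],[-0.0185,-0.0196,0,0],[-0.0185,-0.0196,0.01,0],[-0.0185,-0.0196,0.02,0],[-0.0185,-0.0196,0.03,0],[-0.0185,-0.0196,0.03,0]]' >/dev/null; python3 -m pendant '[[0,0,0,-0.1225],[0,0,0,-0.1225],[0,0,0,-0.1225],[0,0,0,-0.1225],[0,0,0,-0.1225],[0,0,0,-0.1225],[0,0,0,0],[0,0,0,0]]'; python3 st.py 0.4905 0.276 0.0135
```

```text
time: 12.53
ee_pos: [0.4869, 0.275, 0.1259]
eef_rot: [0.911, 0.413, -0.0, 0.0]
ft_force: [1.1, -0.4, -0.1]
width: 0.0434
grip_force: 0.0
t 12.53 tcp [0.4869 0.275  0.1259] x [ 0.659  0.752 -0.001] z [-0. -0. -1.] F [ 1.1 -0.4 -0.1] w 0.0434 g 0.0
tool shift [0.0032 0.002  0.1124]
```

```bash
python3 -m pendant '[[0.003,0.002,0.03,0],[0,0,0.03,0],[0,0,0.025,0],[0,0,0.015,0],[0,0,0.01,0],[0,0,0,0],[0,0,0,0]]'; python3 st.py 0.4905 0.276 0.0135
```

```text
time: 13.12
ee_pos: [0.4907, 0.2769, 0.0169]
eef_rot: [0.91, 0.415, 0.0, -0.0]
ft_force: [0.1, 0.6, 0.6]
width: 0.0435
grip_force: 0.0
t 13.12 tcp [0.4907 0.2769 0.0169] x [0.656 0.754 0.   ] z [ 0.  0. -1.] F [0.1 0.6 0.6] w 0.0435 g 0.0
tool shift [-0.0008  0.0004  0.0034]
```

```bash
python3 -m pendant '[[0,0,0.0025,0],[0,0,0,0],[0,0,0,0],[0,0,0,0],[0,0,0,0],[0,0,0,0],[0,0,0,0]]' 0 30; python3 st.py; python3 -m pendant '[[0,0,-0.015,0],[0,0,-0.03,0],[0,0,-0.035,0],[0,0,-0.03,0],[0,0,-0.02,0],[0,0,0,0],[0,0,0,0]]'; python3 st.py 0.5588 0.0815 0.143
```

```text
time: 13.7
ee_pos: [0.4906, 0.2765, 0.014]
eef_rot: [0.91, 0.415, 0.0, 0.0]
ft_force: [0.2, -1.7, 2.6]
width: 0.0136
grip_force: 30.0
t 13.7 tcp [0.4906 0.2765 0.014 ] x [0.656 0.755 0.   ] z [ 0. -0. -1.] F [ 0.2 -1.7  2.6] w 0.0136 g 30.0
time: 14.28
ee_pos: [0.4909, 0.2768, 0.1453]
eef_rot: [0.91, 0.415, 0.001, 0.0]
ft_force: [-0.6, 0.3, -1.9]
width: 0.0136
grip_force: 30.0
t 14.28 tcp [0.4909 0.2768 0.1453] x [0.656 0.755 0.002] z [ 0.002  0.    -1.   ] F [-0.6  0.3 -1.9] w 0.0136 g 30.0
tool shift [-0.1029  0.1793  0.0024]
```

```bash
python3 -m pendant '[[-0.013,0.0224,0,0],[-0.013,0.0224,0,0],[-0.013,0.0224,0,0],[-0.013,0.0224,0,0],[-0.013,0.0224,0,0],[-0.013,0.0224,0,0],[-0.013,0.0224,0,0],[-0.013,0.0224,0,0]]' >/dev/null; python3 -m pendant '[[0,0,0,0],[0,0,0,0],[0,0,0,0]]'
python3 - <<'E'
from h import *
exec(open("st.py").read())
d=r.camera("top");e=r.camera("side")
import pickle;pickle.dump((d,e),open("c2.pkl","wb"))
f=lambda d,c0,r0:cv2.resize(d["img"][r0:r0+90,c0:c0+65,::-1],(390,540),interpolation=cv2.INTER_CUBIC)
cv2.imwrite("pics/g2.png",np.hstack([f(d,240,150),f(e,250,165)]))
for c in("top","side"):
  for n in("vial_tall_cap","loupe","vial_tall_disc"):print(c,n,[(round(o["score"],2),np.round(o["bbox"]).tolist()) for o in r.outline_of(n,c)][:3])
s=r.read_state()["ee_pos"];L=s+[.045,.0515,-.0065]
print(L,proj(d,L),proj(e,L))
E
```

```text
time: 15.2
ee_pos: [0.5568, 0.0811, 0.143]
eef_rot: [0.91, 0.415, -0.001, -0.001]
ft_force: [0.6, 0.7, -1.0]
width: 0.0133
grip_force: 30.0
t 15.2 tcp [0.5568 0.0811 0.143 ] x [ 0.655  0.755 -0.001] z [-0.002  0.    -1.   ] F [ 0.6  0.7 -1. ] w 0.0133 g 30.0
top vial_tall_cap [(0.64, [278.0, 181.0, 12.0, 15.0])]
top loupe [(0.62, [278.0, 196.0, 17.0, 17.0]), (0.61, [137.0, 239.0, 17.0, 52.0])]
top vial_tall_disc [(0.7, [277.0, 182.0, 15.0, 11.0])]
side vial_tall_cap []
side loupe [(0.85, [179.0, 148.0, 40.0, 25.0]), (0.63, [271.0, 228.0, 9.0, 29.0]), (0.25, [288.0, 229.0, 17.0, 12.0])]
side vial_tall_disc [(0.59, [249.0, 294.0, 24.0, 21.0])]
[0.60249674 0.13239601 0.13727822] [280.36889924 194.3274949 ] [276.9263547  196.70556181]
```

View pics/g2.png

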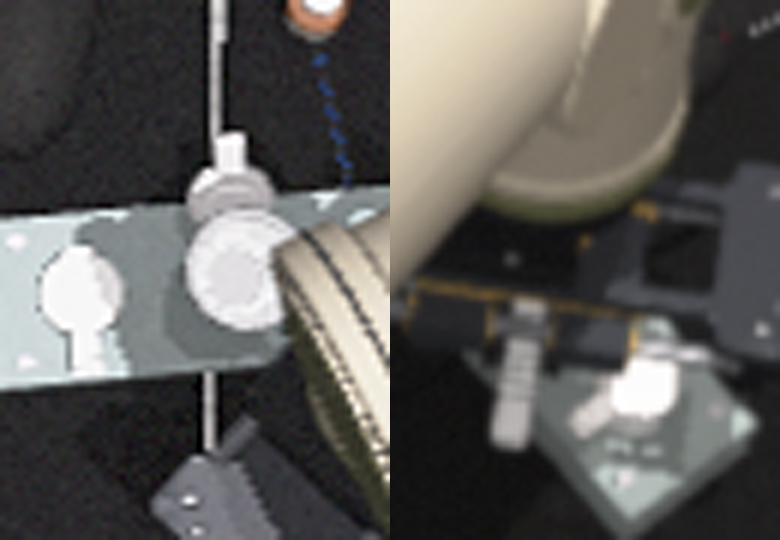

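In the top view the left cap is shut and the tall cap leans back. The lens ring is centred at about (280.1,194.6), where I predicted (280.4,194.3), and the disc shows through it. Now I'll refine the pointer height using the gauge base as a local height check.

Run:
```python
from h import *;import pickle
T,S=pickle.load(open("cams.pkl","rb"))
f=lambda d,c0,r0,w,h:cv2.resize(d["img"][r0:r0+h,c0:c0+w,::-1],(w*10,h*10),interpolation=cv2.INTER_CUBIC)
im=np.hstack([f(T,352,195,40,45),f(S,296,270,36,45)])
cv2.imwrite("pics/g3.png",np.clip(im.astype(float)*1.3,0,255).astype(np.uint8))
c2=pickle.load(open("c2.pkl","rb"))
for th in(1.9,2.1,2.3):
  x=18-52.5*np.cos(th)+3.5*np.sin(th);z=70+52.5*np.sin(th)+3.5*np.cos(th)
  print(th,proj(c2[0],[.603+x*.993e-3,.1325+x*.121e-3,z*1e-3]))
```

```text
1.9 [278.3746948  178.71762841]
2.1 [277.90448575 175.11983652]
2.3 [277.44914865 172.13652774]
```

View pics/g3.png

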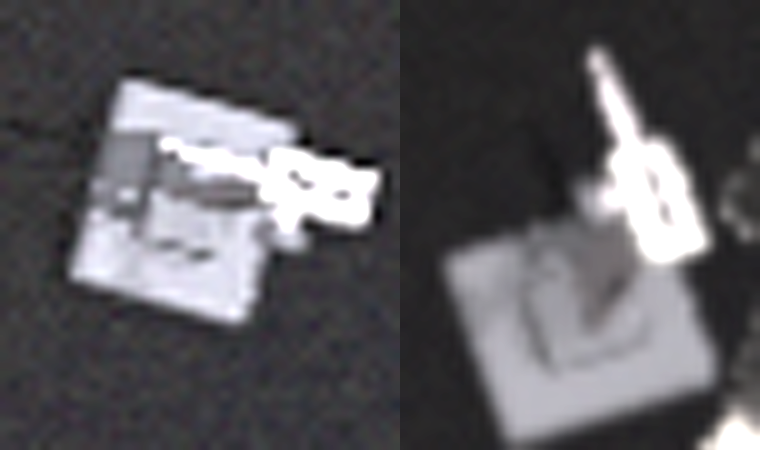

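```bash
python3 - <<'E'
from h import *;import pickle
T,S=pickle.load(open("cams.pkl","rb"))
t=lambda u,v:((u+.5)/10-.5+352,(v+.5)/10-.5+195)
s=lambda u,v:((u+.5)/10-.5+296,(v+.5)/10-.5+270)
for n,a,b in(("tip",t(160,143),s(194,46)),("nearL",t(70,278),s(43,262)),("nearR",t(245,323),s(110,440)),("slidefar-left",t(270,150),s(232,140))):
    p,e=tri(T,a,S,b);print(n,(p*1e3).round(1),round(e*1e3,1))
for n,a,b in(("nearL",t(70,278),s(43,262)),("nearR",t(245,323),s(110,440))):
    print(n,(atz(T,a,.014)*1e3).round(1),(atz(S,b,.014)*1e3).round(1))
print("farL",(atz(T,t(122,80),.014)*1e3).round(1),"farR S",(atz(S,s(317,380),.014)*1e3).round(1))
for z in(.12,.125,.13,.135):print(z,(atz(T,t(160,143),z)*1e3).round(1),(atz(S,s(194,46),z)*1e3).round(1))
E
python3 st.py
```

```text
tip [574.6 -73.1 128.2] 1.9
nearL [544.6 -80.    9.7] 2.3
nearR [ 533.9 -124.4   14.3] 2.9
slidefar-left [571.2 -96.5 132. ] 7.5
nearL [545.5 -79.5  14. ] [542.6 -80.   14. ]
nearR [ 535.2 -125.3   14. ] [ 532.7 -123.7   14. ]
farL [597.4 -92.4  14. ] farR S [ 584.2 -138.1   14. ]
0.12 [575.9 -75.7 120. ] [576.1 -71.4 120. ]
0.125 [575.6 -74.4 125. ] [574.7 -72.2 125. ]
0.13 [575.4 -73.2 130. ] [573.3 -73.  130. ]
0.135 [575.1 -71.9 135. ] [571.9 -73.8 135. ]
t 15.6 tcp [0.5575 0.0809 0.1438] x [0.655 0.756 0.   ] z [ 0. -0. -1.] F [-0.1  0.4 -1.1] w 0.0138 g 30.0
```

```bash
python3 -m pendant '[[0.0,0,0.003,0],[0,0,0.003,0],[0,0,0.002,0],[0,0,0,0],[0,0,0,0],[0,0,0,0]]'; python3 st.py
python3 - <<'E'
from h import *;import pickle
T,S=pickle.load(open("c2.pkl","rb"))
tcp=np.array([.557,.081,.1434]);u=np.array([.655,.756,0])
for deg in(-8,0,8):
    a=np.radians(deg);v=u*np.cos(a)+np.array([0,0,-np.sin(a)])  # +deg: lens droops
    e=tcp+[0,0,-.0065+.007]-v*.042
    print(deg,"tail end top in S",proj(S,e).round(1),"lens in T",proj(T,tcp+[0,0,-.0065]+v*.068).round(1))
E
```

```text
time: 16.1
ee_pos: [0.5576, 0.0805, 0.1358]
eef_rot: [0.91, 0.415, 0.0, 0.0]
ft_force: [0.1, 0.3, -0.8]
width: 0.0137
grip_force: 30.0
t 16.1 tcp [0.5576 0.0805 0.1358] x [0.656 0.755 0.   ] z [ 0.  0. -1.] F [ 0.1  0.3 -0.8] w 0.0137 g 30.0
-8 tail end top in S [269.6 238. ] lens in T [280.8 194.6]
0 tail end top in S [269.7 237.2] lens in T [280.3 194.7]
8 tail end top in S [269.8 236.2] lens in T [280.3 195.2]
```

```bash
python3 -m pendant '[[0,0,0,0],[0,0,0,0],[0,0,0,0],[0,0,0,0]]'; python3 -c "
from bench import r
print(r.close_job())"
```

```text
time: 16.43
ee_pos: [0.5576, 0.0805, 0.1358]
eef_rot: [0.91, 0.415, 0.0, 0.0]
ft_force: [1.2, -0.5, -1.7]
width: 0.0137
grip_force: 30.0
the job is handed in; nothing more can be done
None
```

The job is handed in at 16.4 s with no verdict returned: short vial pressed shut, tall vial's cap at about 2.25 rad, loupe held over the disc at about 129 mm; the pointer height is good to a few mm, and the loupe's level was only roughly checked.

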